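# Turn the overturned timer and lay it in its carton

### The arm

A 6-joint arm with a two-finger parallel gripper is mounted at the origin on the work surface. World frame = base frame: x ahead of the robot, y to its left, z up, the work surface at z = 0. Lengths are in mm, angles in degrees, forces in N, time in s.
With the tool pointing down it reaches from about 300 to 850 mm from the base axis. Payload 4.2 kg.
Tool frame: the origin (TCP) lies on the front face of the gripper's body, between the roots of the fingers; the fingertips stand 78 mm ahead of it and the grasp point (between the pads) lies 60 mm ahead of it; x points along the fingers, y is the direction in which the jaws open and shut, and the axes are right-handed (so a half turn about x gives the same grasp; the last joint's range is limited). The gripper opens to 91 mm and grips with 3 to 60 N. Pads are 32 mm wide; open, the fingers measure 118 mm over their backs; the gripper's body (76 mm by 178 mm) begins 60 mm behind the grasp point.
Start: joints at [-69.213, 18.312, 89.639, -0, 72.044, -1.146], TCP at [214.775, -533.391, 292.276] pointing down, gripper open.
Joint ranges: [-177.97, 177.97], [-48.28, 115.42], [12.27, 149.76], [-77.06, 257.06], [2.81, 150.46], [-146.56, 146.56]. Speed limits (degrees/s): [147.25, 147.25, 180, 180, 180, 180].

### API

Orientations are given as [roll, pitch, yaw] about the fixed x, y, z axes, in that order (R = Rz(yaw) Ry(pitch) Rx(roll)).
In Python, from workcell import status, viewer, env gives the robot as it stands. The module is installed in compiled form; this text tells all that it offers.
- The arm moves only by the tool move_arm, never from a script. Its argument "moves" is a list of rows, each a list of 3 entries, a list of its own where there are three numbers: the shift along the tool's x, y, z in cm, then the turn about the tool's x in rad, then the gripper's target within -1 to 1 (fully open at 1, half-way at 0, shut at -1). A call has 1 to 20 rows; each row is the pose to reach, as a shift and turn from the pose commanded when the call began, along the tool's axes at that moment; what a row does not reach only later rows make up. A row lasts 1/8 s, in which the tool goes at most 62.5 mm and 10.7 degrees, less where a joint would pass 70% of its speed; a pose out of reach is approached as far as the arm can. A call with a gripper value outside its range is refused whole. The fingers move at their own pace and stop on an object; "force" is the grip in N (left out, the last holds). Time passes only in rows, so rows that repeat a pose let the fingers close. It gives the time, the measured TCP pose, the force and the opening at its end, in the units of the state.
- status.state(): the state, without advancing time (a new reading comes with each control period).
- viewer.grab_frame(name): name is "side" or "top"; returns the picture (480x640x3 uint8, red, green, blue); there is no depth.
- viewer.get_calibration(name): a dict with "camera_matrix" (3x3 intrinsics, pixels), "D" ([k1, k2, p1, p2, k3] as OpenCV has them; the pictures are not rectified), "eye" and "rotation" of the camera in the world. Camera axes: x right, y down, z forward; pixel columns grow to the right and rows downward; lengths in mm; the calibration is good to about 2 mm. A picture is of the moment at which its call begins. get_calibration takes no time and is no camera call.
- env.job_done(): hands the job in, once; it reports no verdict.
The state is a dict: "time_s": time; "qpos": joint angles; "qvel": joint speeds; "effort": joint torques, N m; "ee_pos": TCP position; "ee_rot": TCP orientation; "force": force on the tool from outside, world axes, zero at the start; "torque": the same for the moment, N m; "gripper_width": finger opening in mm.
Only numpy, scipy, OpenCV 4.12 (cv2) and the standard library are available. Lean on these libraries where they do the work, as an engineer would, in place of code of your own. Each camera call takes 0.05 s, during which the arm holds its last target.

### The job

One of the three desk timers on the packing bench has arrived upside down, its four rubber feet in the air. Turn that one over and lay it in the shallow open carton, flat on the carton's floor with its screen facing up; do not drop or throw it. Leave the other two timers where they are.

Things in the scene. Friction and masses are not known exactly. Their poses are not given: they have to be found in the camera images.
- timer_over: Overturned white desk timer, loose, about 160 g. Casing 110 (x) by 50 (y) by 34 mm (z), origin at its centre. +z leaves the flat screen face, -z the underside with four black feet 12 mm wide, 3 mm high, at x +-43, y +-16. Starts screen down, origin 17 mm above the bench. Stands by itself on either 50 x 34 mm end; leant over 17 degrees it falls onto the wide face of that side.
- carton: Shallow open cardboard carton, fixed to the bench. Outside 204 (x) by 98 (y) by 19 mm high; walls and floor 4 mm thick, so inside 196 by 90 mm and 15 mm deep. Origin at the centre of its underside on the bench, z up. The timer fits in lengthwise, either way round.
- timer_a: A bystander timer of the same make, standing the right way up on its feet, screen up. Origin at the casing's centre, 20 mm above the bench; axes as for the overturned one.
- timer_b: The other bystander timer, also the right way up on its feet. Origin at the casing's centre, 20 mm above the bench; axes as for the overturned one.
Not all that is in view belongs to the job. Leave any brown look-alike of the timer_over alone. There is more than one size of the carton; the job needs the larger.

How it is judged (in metres and radians):
At the end, for the whole second after the job is handed in: The timer that was upside down lies at rest in the carton on its feet, screen up: z axis within 0.17 rad of vertical, centre 18 to 30 mm above the carton's underside (24 mm when flat) and within 60 mm along and 35 mm across of its middle (met by anything lying flat inside) (angle between timer_over's own z axis and vertical below 0.17 rad and z of timer_over in the frame of carton between 0.018 and 0.03 m and x of timer_over in the frame of carton between -0.06 and 0.06 m and y of timer_over in the frame of carton between -0.035 and 0.035 m and linear speed of timer_over below 0.03 m/s and angular speed of timer_over below 0.3 rad/s); the robot touches nothing.
It fails at once if a bystander timer is shifted by more than 30 mm (distance of any of timer_a, timer_b from where it was at the start of the episode above 0.03 m).
It fails at once if the timer is thrown or dropped from a height (its speed exceeds 1.5 m/s; tipping over from standing on its end stays well below) (linear speed of timer_over above 1.5 m/s).
It also fails if it takes over 56 s, if anything falls off the work surface, if the arm or the gripper's body presses on something with over 40 N, if the wrist force passes 120 N, or if a joint passes its speed limit or range.

## Working session

There is one attempt and no reset: what is moved stays moved. The work goes in short steps, Python scripts to look and compute and a tool call to move; the robot and the scene stay as the last step left them, time stands still between calls to the robot, and variables do not carry over. Pictures are saved under pics/ and viewed, and the job is handed in when it is done.

Besides the shell and the picture viewer there is one more tool, called after "Emit:" in YAML: its name, and indented under it one key for each argument. move_arm: Moves the arm, as the interface text tells. Its arguments: {"type":"object","properties":{"moves":{"type":"array","items":{"type":"array"}},"force":{"type":"number"}},"required":["moves"]}

```bash
mkdir -p pics; python3 - <<'E'
from workcell import status, viewer, env
import cv2
for n in("side","top"):
    cv2.imwrite(f"pics/{n}0.png",viewer.grab_frame(n)[:,:,::-1])
    c=viewer.get_calibration(n);print(n,c)
print(status.state())
E
```

```text
side {'camera_matrix': array([[465.12798311,   0.        , 328.08925589],
       [  0.        , 465.12798311, 239.18844733],
       [  0.        ,   0.        ,   1.        ]]), 'D': array([-0.08409841,  0.        ,  0.        ,  0.        ,  0.        ]), 'eye': array([251.91318537, 833.02825124, 634.04283935]), 'rotation': array([-122.75663022,   -0.80813199, -165.5914501 ])}
top {'camera_matrix': array([[542.54278104,   0.        , 314.25224129],
       [  0.        , 542.54278104, 236.55679874],
       [  0.        ,   0.        ,   1.        ]]), 'D': array([0.03957287, 0.        , 0.        , 0.        , 0.        ]), 'eye': array([323.84044094, -50.26052453, 996.01237355]), 'rotation': array([-170.5231408 ,    0.87419694,  -91.52667337])}
{'time_s': 0.1, 'qpos': array([-6.92131955e+01,  1.83458809e+01,  8.96995773e+01, -7.44346586e-04,
        7.20462896e+01, -1.14790187e+00]), 'qvel': array([-0.00382166, -0.10718991, -0.17800136,  0.00199937,  0.03393622,
       -0.03043956]), 'effort': array([-2.39749204e-05, -4.13332987e+01, -2.32509917e+01,  7.28518981e-02,
        4.21673153e-02, -5.08384767e-05]), 'ee_pos': array([ 214.64807734, -533.062019  ,  291.52420954]), 'ee_rot': array([-90.70593706,  89.90824941, 111.22899933]), 'force': array([-0.62697426,  0.30930795,  0.13018395]), 'torque': array([ 0.03042621,  0.0197571 , -0.02669871]), 'gripper_width': 91.08490347339077}
```

View pics/top0.png

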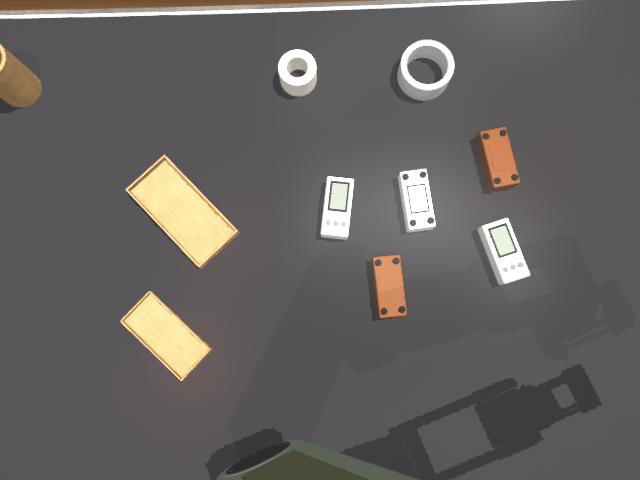

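View pics/side0.png

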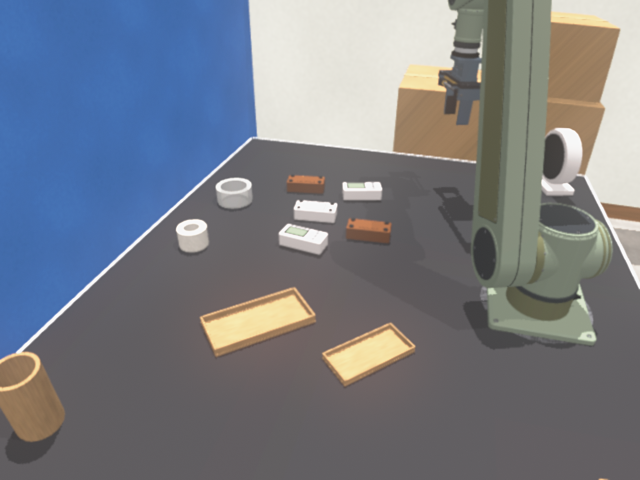

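The white timer showing four black feet, at top (417,200), is the overturned one. The white timers at (338,208) and (503,251) show screens, so they are the bystanders. The ones at (390,287) and (498,159) are brown decoys. The larger carton is at (182,211) and the smaller at (166,336). I'll confirm this in a crop and measure.

```bash
cat > h.py <<'E'
from workcell import status, viewer, env
import cv2, numpy as np
from scipy.spatial.transform import Rotation as Ro
def R(rpy): return Ro.from_euler('xyz',rpy,degrees=True).as_matrix()
def cast(name,px,z):
    c=viewer.get_calibration(name)
    u=cv2.undistortPoints(np.asarray(px,float).reshape(-1,1,2),c['camera_matrix'],c['D'])[:,0]
    d=np.c_[u,np.ones(len(u))]@R(c['rotation']).T
    e=c['eye']; return e+d*((z-e[2])/d[:,2])[:,None]
def proj(name,P):
    c=viewer.get_calibration(name);Rm=R(c['rotation']).T
    rv,_=cv2.Rodrigues(Rm);return cv2.projectPoints(np.asarray(P,float).reshape(-1,1,3),rv,-Rm@c['eye'],c['camera_matrix'],c['D'])[0][:,0]
def grab(name,fn=None):
    im=viewer.grab_frame(name)[:,:,::-1].copy()
    if fn: cv2.imwrite(f'pics/{fn}.png',im)
    return im
def tool():
    s=status.state();M=R(s['ee_rot']);print('t',round(s['time_s'],2),'pos',s['ee_pos'].round(1),'w',round(s['gripper_width'],1),'F',s['force'].round(1));print('tool x,y,z axes cols\n',M.round(3));return s,M
E
python3 - <<'E'
from h import *
im=cv2.imread('pics/top0.png')
cv2.imwrite('pics/crop0.png',cv2.resize(im[110:330,310:540],None,fx=2.6,fy=2.6,interpolation=cv2.INTER_CUBIC))
g=cv2.cvtColor(im,cv2.COLOR_BGR2GRAY)
# feet of the overturned timer
x0,y0,x1,y1=396,165,438,235
white=((g>140)*255).astype(np.uint8)
cs,_=cv2.findContours(white[y0:y1,x0:x1],cv2.RETR_EXTERNAL,cv2.CHAIN_APPROX_NONE)
c=max(cs,key=cv2.contourArea);print('white rect',cv2.minAreaRect(c+np.array([x0,y0])))
m=np.zeros((y1-y0,x1-x0),np.uint8);cv2.drawContours(m,[cv2.convexHull(c)],-1,255,-1)
f=((g[y0:y1,x0:x1]<70)&(m>0)).astype(np.uint8)
n,l,st,ce=cv2.connectedComponentsWithStats(f)
for i in range(1,n):
    if st[i,4]>8: p=ce[i]+[x0,y0];print(st[i,4],p.round(1),cast('top',p,37).round(1))
# cartons
hsv=cv2.cvtColor(im,cv2.COLOR_BGR2HSV)
m=cv2.inRange(hsv,(8,60,90),(30,255,255));m[:, 260:]=0;m[:130]=0
cs,_=cv2.findContours(m,cv2.RETR_EXTERNAL,cv2.CHAIN_APPROX_NONE)
for c in cs:
    if cv2.contourArea(c)>1500:
        W=cast('top',c.reshape(-1,2),19)[:,:2].astype(np.float32);print('carton',cv2.minAreaRect(W))
# bystanders
m=((g>130)*255).astype(np.uint8)
cs,_=cv2.findContours(m,cv2.RETR_EXTERNAL,cv2.CHAIN_APPROX_NONE)
for c in cs:
    if 800<cv2.contourArea(c)<4000: print('white',cv2.minAreaRect(c)[0],cv2.minAreaRect(cast('top',c.reshape(-1,2),37)[:,:2].astype(np.float32)))
print(cast('top',[[390,287],[498,159],[425,70],[297,73]],20).round())
tool()
E
```

```text
white rect ((416.453369140625, 199.91073608398438), (62.387264251708984, 30.222314834594727), 80.83765411376953)
carton ((318.9855651855469, 229.0140380859375), (157.71337890625, 77.94657135009766), 46.23810958862305)
carton ((543.2098388671875, 203.26351928710938), (209.43809509277344, 99.58570861816406), 42.42250442504883)
white (165.11468505859375, 335.0246887207031) ((319.160888671875, 224.4246826171875), (153.18185424804688, 75.27874755859375), 46.1264533996582)
white (389.6654968261719, 285.656982421875) ((393.4198303222656, -170.34457397460938), (106.69692993164062, 47.529754638671875), 4.086629390716553)
white (503.2758483886719, 251.1896209716797) ((449.1174011230469, -372.7845153808594), (110.28141784667969, 59.97260284423828), 16.57164192199707)
white (336.9085388183594, 207.32318115234375) ((537.1563720703125, -82.30422973632812), (51.26823806762695, 114.34165954589844), 81.90032196044922)
white (416.1621398925781, 199.9729766845703) ((546.4546508789062, -225.4672088623047), (114.69538879394531, 54.88306427001953), 5.992367267608643)
white (499.941162109375, 156.76470947265625) ((621.9130249023438, -380.9416809082031), (106.11317443847656, 46.37163543701172), 9.17609691619873)
white (297.0, 72.0) ((799.2903442382812, -15.701885223388672), (71.7351303100586, 91.88037109375), 88.44720458984375)
white (425.00006103515625, 69.00001525878906) ((796.688232421875, -255.5966796875), (100.64933776855469, 122.1002426147461), 61.587257385253906)
white (287.4494323730469, 7.1516547203063965) ((930.6558837890625, 1.7723388671875), (18.309293746948242, 1090.1727294921875), 0.011344784870743752)
[[ 392. -173.   20.]
 [ 623. -383.   20.]
 [ 803. -259.   20.]
 [ 805.  -15.   20.]]
t 0.1 pos [ 214.6 -533.1  291.5] w 91.1 F [-0.6  0.3  0.1]
tool x,y,z axes cols
 [[-0.001  0.374 -0.928]
 [ 0.001 -0.928 -0.374]
 [-1.    -0.002 -0.   ]]
```

View pics/crop0.png

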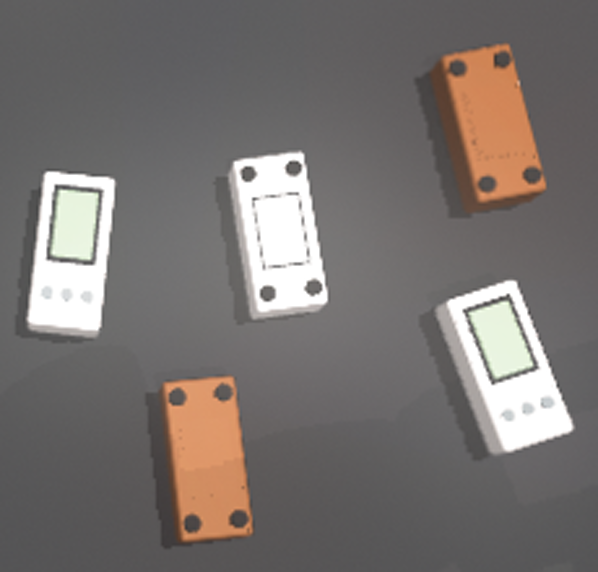

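The crop confirms it: the white casing with four feet up is at top (417,200), with bystanders either side at (338,208) and (503,251). The two brown ones are decoys. Next I'll get the feet accurately.

```bash
python3 - <<'E'
from h import *
im=cv2.imread('pics/top0.png');g=cv2.cvtColor(im,cv2.COLOR_BGR2GRAY)
P=[]
for a in [(405.4,176.5),(422.7,174.2),(412.7,222.7),(430.4,220.4)]:
    x,y=map(round,a);s=g[y-5:y+6,x-5:x+6].astype(float);w=np.clip(140-s,0,None)
    yy,xx=np.mgrid[-5:6,-5:6];w[(xx**2+yy**2)>16]=0
    P.append([x+(w*xx).sum()/w.sum(),y+(w*yy).sum()/w.sum()])
W=cast('top',P,37);print(np.round(P,1).tolist(),W.round(1))
print('centre',W.mean(0),'len',np.linalg.norm(W[0]-W[2]),np.linalg.norm(W[1]-W[3]),'wid',np.linalg.norm(W[0]-W[1]),np.linalg.norm(W[2]-W[3]))
d=(W[0]+W[1]-W[2]-W[3]);print('long axis yaw',np.degrees(np.arctan2(d[1],d[0])))
print('side view check',proj('side',W.mean(0)))
m=cv2.inRange(cv2.cvtColor(im,cv2.COLOR_BGR2HSV),(8,60,90),(30,255,255));m[:,260:]=0;m[:130]=0;m[275:]=0
c=max(cv2.findContours(m,0,1)[0],key=cv2.contourArea)
B=cv2.boxPoints(cv2.minAreaRect(cast('top',c.reshape(-1,2),19)[:,:2].astype(np.float32)));print(B,proj('top',np.c_[B,[19]*4]),proj('side',[[543,203,19]]))
E
```

```text
[[404.8, 176.3], [422.5, 174.0], [412.3, 222.6], [430.3, 220.2]] [[ 590.5 -207.5   37. ]
 [ 593.8 -239.7   37. ]
 [ 504.6 -216.2   37. ]
 [ 508.  -248.6   37. ]]
centre [ 549.22559301 -227.9948436    37.        ] len 86.37869917508485 86.28972084747159 wid 32.3391975244388 32.50450443219083
long axis yaw 5.84967225708107
side view check [[316.04745768 204.09887707]]
[[432.31738 169.37746]
 [499.49713  95.86424]
 [654.1023  237.14958]
 [586.92255 310.66278]] [[199.59301757 269.82872705]
 [240.0672831  232.11453763]
 [164.27546746 153.07999818]
 [123.89190726 189.0036577 ]] [[259.6555825  314.02506209]]
```

```bash
cat >> h.py <<'E'
def go(pos,yaw_y=None):
    """yaw_y: world angle of tool y axis"""
    s,M=tool();d=M.T@(np.array(pos)-s['ee_pos'])/10
    a=np.degrees(np.arctan2(M[1,1],M[0,1]))
    t=0 if yaw_y is None else -np.radians((yaw_y-a+90)%180-90)
    print('tooly',round(a,1),'MOVE cm',d.round(2),'turn',round(t,3))
E
python3 -c "
from h import *
go([514.2,-231.6,200],-84.15)"
```

```text
t 0.1 pos [ 214.6 -533.1  291.5] w 91.1 F [-0.6  0.3  0.1]
tool x,y,z axes cols
 [[-0.001  0.374 -0.928]
 [ 0.001 -0.928 -0.374]
 [-1.    -0.002 -0.   ]]
tooly -68.1 MOVE cm [  9.18 -16.76 -39.05] turn 0.281
```

Emit:
move_arm:
  moves:
    - [[2,-8,-20],0.14,1]
    - [[6,-16.8,-39],0.28,1]
    - [[9.2,-16.8,-39],0.28,1]
    - [[9.2,-16.8,-39],0.28,1]
    - [[9.2,-16.8,-39],0.28,1]
    - [[9.2,-16.8,-39],0.28,1]
    - [[9.2,-16.8,-39],0.28,1]
    - [[9.2,-16.8,-39],0.28,1]
    - [[9.2,-16.8,-39],0.28,1]
    - [[9.2,-16.8,-39],0.28,1]
    - [[9.2,-16.8,-39],0.28,1]
  force: 30

```text
time_s: 1.48
ee_pos: [513.2, -233.0, 200.7]
ee_rot: [139.2, 90.0, -35.1]
force: [-1.0, 0.4, 0.4]
gripper_width: 91.3
```

```bash
python3 -c "
from h import *
go([514.2,-231.6,83],-84.15)
im=grab('top','t1')"
```

```text
t 1.48 pos [ 513.2 -233.   200.7] w 91.3 F [-1.   0.4  0.4]
tool x,y,z axes cols
 [[ 0.001  0.101 -0.995]
 [-0.    -0.995 -0.101]
 [-1.     0.    -0.001]]
tooly -84.2 MOVE cm [11.77 -0.13 -0.11] turn -0.001
```

View pics/t1.png

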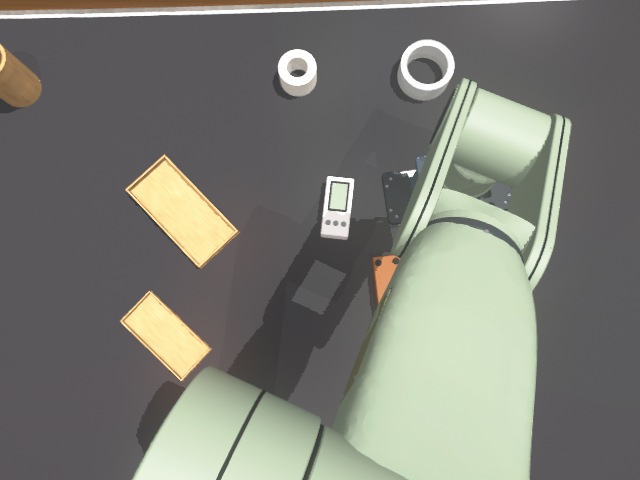

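The arm is above the timer and hides it from the top camera, so I'll use the side view from here. Now descend, grip and lift.

Emit:
move_arm:
  moves:
    - [[6,-0.1,-0.1],0,1]
    - [[10,-0.1,-0.1],0,1]
    - [[11.7,-0.1,-0.1],0,1]
    - [[11.7,-0.1,-0.1],0,1]
    - [[11.7,-0.1,-0.1],0,-1]
    - [[11.7,-0.1,-0.1],0,-1]
    - [[11.7,-0.1,-0.1],0,-1]
    - [[11.7,-0.1,-0.1],0,-1]
    - [[11.7,-0.1,-0.1],0,-1]
    - [[11.7,-0.1,-0.1],0,-1]
    - [[9,-0.1,-0.1],0,-1]
    - [[4,-0.1,-0.1],0,-1]
    - [[2,-0.1,-0.1],0,-1]
    - [[2,-0.1,-0.1],0,-1]
  force: 30

```text
time_s: 3.28
ee_pos: [515.2, -231.0, 181.4]
ee_rot: [149.8, 89.8, -24.3]
force: [-0.3, 0.1, -0.6]
gripper_width: 50.4
```

```bash
python3 -c "
from h import *
go([420,15,170],-90)
im=grab('side','s2')
cv2.imwrite('pics/s2c.png',cv2.resize(im[130:290,220:440],None,fx=3,fy=3))"
```

```text
t 3.27 pos [ 515.2 -231.   181.4] w 50.4 F [-0.3  0.1 -0.6]
tool x,y,z axes cols
 [[ 0.003  0.103 -0.995]
 [-0.001 -0.995 -0.103]
 [-1.     0.001 -0.003]]
tooly -84.1 MOVE cm [  1.08 -25.44   6.95] turn 0.103
```

View pics/s2c.png

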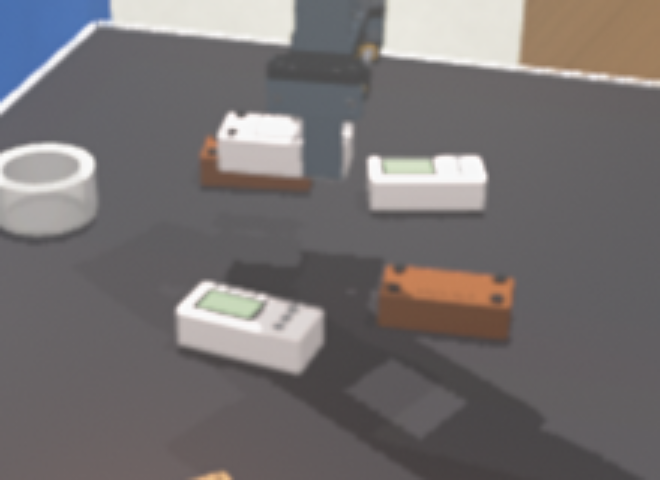

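The timer is held level at side crop (285,145), about 98 mm up, and its neighbours haven't moved. Next I'll carry it to the free area and set it down.

Emit:
move_arm:
  moves:
    - [[1,-6,1.5],0,-1]
    - [[1,-12,3.5],0,-1]
    - [[1,-18,5],0.05,-1]
    - [[1,-24,6.5],0.1,-1]
    - [[1,-25.4,7],0.1,-1]
    - [[1,-25.4,7],0.1,-1]
    - [[1,-25.4,7],0.1,-1]
    - [[5,-25.4,7],0.1,-1]
    - [[8,-25.4,7],0.1,-1]
    - [[9.4,-25.4,7],0.1,-1]
    - [[9.4,-25.4,7],0.1,-1]
  force: 30

```text
time_s: 4.7
ee_pos: [419.3, 13.5, 85.3]
ee_rot: [6.6, 89.9, -173.4]
force: [-0.4, -0.8, -0.6]
gripper_width: 49.9
```

```bash
python3 -c "
from h import *
go([420,15,82],-90)"
```

```text
t 4.7 pos [419.3  13.5  85.3] w 49.9 F [-0.4 -0.8 -0.6]
tool x,y,z axes cols
 [[-0.002  0.001 -1.   ]
 [-0.    -1.    -0.001]
 [-1.     0.     0.002]]
tooly -90.0 MOVE cm [ 0.33 -0.15 -0.07] turn 0.001
```

Emit:
move_arm:
  moves:
    - [[0.2,0,0],0,-1]
    - [[0.2,0,0],0,0.36]
    - [[0.2,0,0],0,0.36]
    - [[0.2,0,0],0,0.36]
    - [[-0.3,-0.1,1.4],0,0.36]
    - [[-0.3,-0.1,1.4],0,0.36]
    - [[-0.3,-0.1,1.4],0,-1]
    - [[-0.3,-0.1,1.4],0,-1]
    - [[-0.3,-0.1,1.4],0,-1]
    - [[-0.3,-0.1,1.4],0,-1]
    - [[-1,-0.1,1.4],0,-1]
    - [[-2,-0.1,1.4],0,-1]
    - [[-3,-0.1,1.3],0,-1]
    - [[-4,-0.1,1.2],0,-1]
    - [[-4,-0.1,1.2],0,-1]
  force: 4

```text
time_s: 6.58
ee_pos: [407.6, 15.7, 127.2]
ee_rot: [178.1, 89.9, -1.8]
force: [-0.4, 0.1, -1.0]
gripper_width: 49.5
```

```bash
python3 -c "
from h import *
tool()
im=grab('side','s3')
cv2.imwrite('pics/s3c.png',cv2.resize(im[180:360,230:450],None,fx=3,fy=3))"
```

```text
t 6.58 pos [407.6  15.7 127.2] w 49.5 F [-0.4  0.1 -1. ]
tool x,y,z axes cols
 [[ 0.002  0.003 -1.   ]
 [-0.    -1.    -0.003]
 [-1.     0.    -0.002]]
```

View pics/s3c.png

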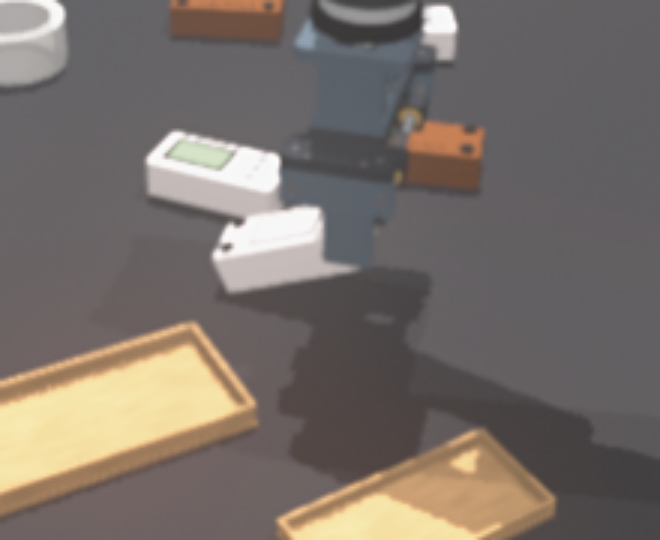

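The timer has pivoted in the light grip: near end up, far end down at side crop (225,285), tilted about 20°. I'll continue the arc.

Emit:
move_arm:
  moves:
    - [[-0.8,0,-0.7],0,-1]
    - [[-1.6,0,-1.5],0,-1]
    - [[-2.2,0,-2.2],0,-1]
    - [[-2.6,0,-2.8],0,-1]
    - [[-3,0,-3.6],0,-1]
    - [[-3.4,0,-4.4],0,-1]
    - [[-3.6,0,-5.2],0,-1]
    - [[-3.6,0,-5.2],0,-1]
  force: 4

```text
time_s: 7.62
ee_pos: [459.7, 15.8, 162.3]
ee_rot: [171.1, 90.0, -8.7]
force: [0.1, 0.3, -1.2]
gripper_width: 50.0
```

```bash
python3 -c "
from h import *
tool()
im=grab('side','s4')
cv2.imwrite('pics/s4c.png',cv2.resize(im[160:340,200:420],None,fx=3,fy=3))"
```

```text
t 7.62 pos [459.7  15.8 162.3] w 50.0 F [ 0.1  0.3 -1.2]
tool x,y,z axes cols
 [[ 0.001  0.003 -1.   ]
 [-0.    -1.    -0.003]
 [-1.     0.    -0.001]]
```

View pics/s4c.png

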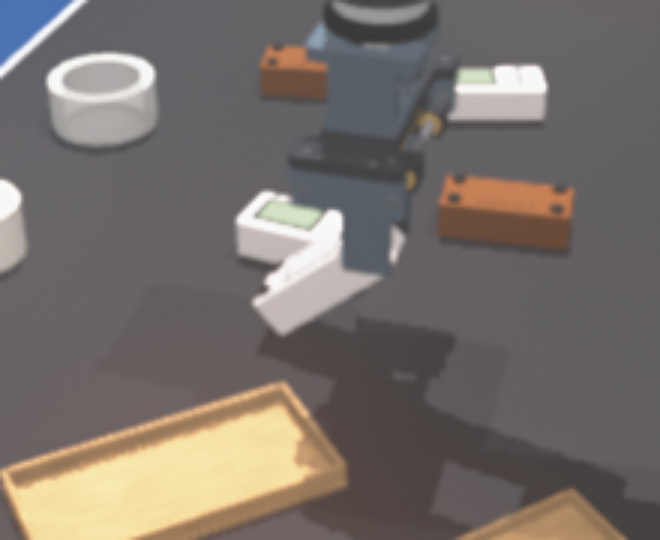

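```bash
cat >> h.py <<'E'
def casty(name,px,y):
    c=viewer.get_calibration(name)
    u=cv2.undistortPoints(np.asarray(px,float).reshape(-1,1,2),c['camera_matrix'],c['D'])[:,0]
    d=np.c_[u,np.ones(len(u))]@R(c['rotation']).T
    e=c['eye']; return e+d*((y-e[1])/d[:,1])[:,None]
E
python3 -c "
from h import *
p=np.array([[280,335],[253,302],[382,280]])/3+[200,160]
print(casty('side',p,40).round())"
```

```text
[[527.  40.   8.]
 [547.  40.  35.]
 [449.  40.  72.]]
```

The far end is at (527, 8 mm) and tilted about 36°, held in the air by pad friction. I'll go to the minimum grip force with a small lift so gravity can take it further.

Emit:
move_arm:
  moves:
    - [[0,0,0],0,-1]
    - [[0,0,0],0,-1]
    - [[-1.5,0,0],0,-1]
    - [[-3,0,0],0,-1]
    - [[-3,0,0],0,-1]
    - [[-3,0,0],0,-1]
  force: 3

```text
time_s: 8.43
ee_pos: [458.6, 15.8, 191.7]
ee_rot: [7.2, 90.0, -172.7]
force: [-0.2, -0.0, -1.8]
gripper_width: 50.1
```

```bash
python3 -c "
from h import *
tool()
im=grab('side','s5')
cv2.imwrite('pics/s5c.png',cv2.resize(im[160:340,200:420],None,fx=3,fy=3))"
```

```text
t 8.43 pos [458.6  15.8 191.7] w 50.1 F [-0.2 -0.  -1.8]
tool x,y,z axes cols
 [[-0.001  0.003 -1.   ]
 [-0.    -1.    -0.003]
 [-1.     0.     0.001]]
```

View pics/s5c.png

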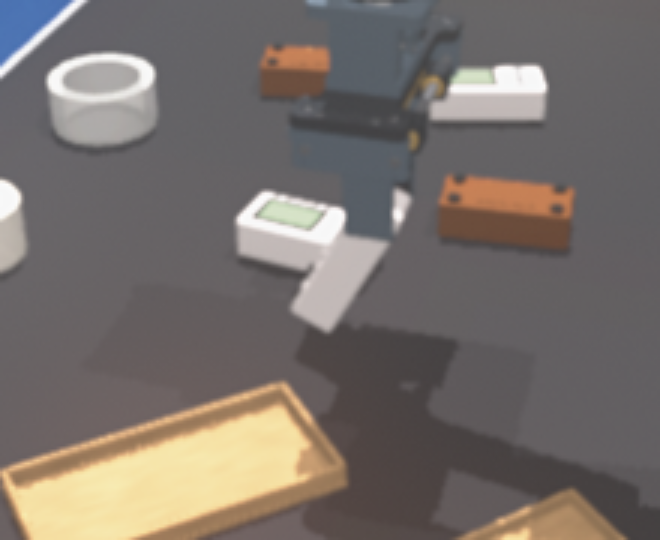

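```bash
python3 -c "
from h import *
p=np.array([[328,333],[290,312],[388,240]])/3+[200,160]
q=casty('side',p,40);print(q.round()); d=q[1]-q[0];print(np.degrees(np.arctan2(d[0],d[2])),np.linalg.norm(d))"
```

```text
[[490.  40.  18.]
 [519.  40.  31.]
 [445.  40. 107.]]
65.1417020387241 32.019265195690316
```

Tilt is now 65° with the low edge 18 mm up. I'll set the edge on the bench and carry on over toward +x.

Emit:
move_arm:
  moves:
    - [[0.8,0,0],0,-1]
    - [[1.6,0,0],0,-1]
    - [[1.9,0,0],0,-1]
    - [[1.8,0,-0.7],0,-1]
    - [[1.7,0,-1.4],0,-1]
    - [[1.6,0,-2.2],0,-1]
    - [[1.6,0,-3],0,-1]
    - [[1.6,0,-3.8],0,-1]
    - [[1.6,0,-4.5],0,-1]
    - [[1.6,0,-4.5],0,-1]
  force: 3

```text
time_s: 9.72
ee_pos: [504.5, 15.9, 176.2]
ee_rot: [153.1, 90.0, -26.7]
force: [-0.8, 0.4, -1.2]
gripper_width: 50.0
```

```bash
python3 -c "
from h import *
tool()
im=grab('side','s6')
cv2.imwrite('pics/s6c.png',cv2.resize(im[160:340,200:420],None,fx=3,fy=3))"
```

```text
t 9.72 pos [504.5  15.9 176.2] w 50.0 F [-0.8  0.4 -1.2]
tool x,y,z axes cols
 [[ 0.     0.003 -1.   ]
 [-0.    -1.    -0.003]
 [-1.     0.    -0.   ]]
```

View pics/s6c.png

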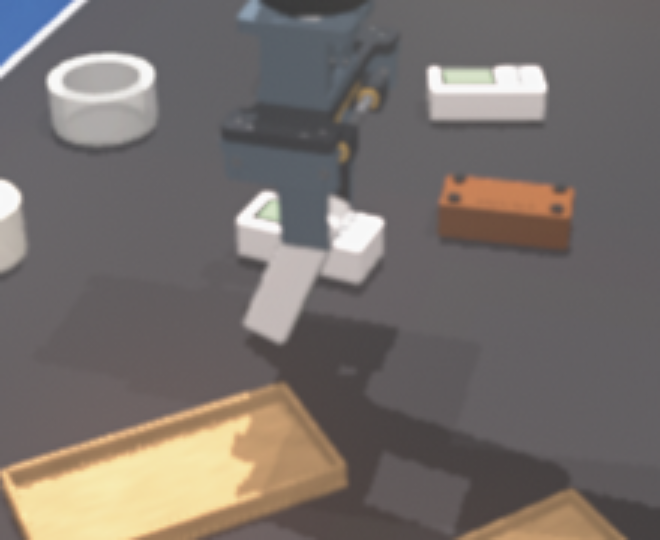

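```bash
python3 -c "
from h import *
p=np.array([[279,344],[243,323],[325,250]])/3+[200,160]
q=casty('side',p,40);print(q.round()); d=q[1]-q[0];print(np.degrees(np.arctan2(d[0],d[2])),np.linalg.norm(d)); d=q[2]-q[0]; print(np.degrees(np.arctan2(d[2],-d[0])))"
```

```text
[[528.  40.  -0.]
 [556.  40.  14.]
 [491.  40.  91.]]
63.343836387232905 31.248208502650865
67.93728185957906
```

The edge slid and the tilt stayed about 66°. I'll press down a little so bench friction holds the edge, then push on.

Emit:
move_arm:
  moves:
    - [[0.4,0,0],0,-1]
    - [[0.7,0,-0.3],0,-1]
    - [[0.8,0,-0.8],0,-1]
    - [[0.8,0,-1.4],0,-1]
    - [[0.8,0,-2],0,-1]
    - [[0.8,0,-2.6],0,-1]
    - [[0.8,0,-3.2],0,-1]
    - [[0.8,0,-3.8],0,-1]
    - [[0.8,0,-3.8],0,-1]
  force: 4

```text
time_s: 10.9
ee_pos: [542.4, 16.0, 167.9]
ee_rot: [87.3, 90.0, -92.6]
force: [-0.1, -0.4, -1.4]
gripper_width: 49.5
```

```bash
python3 -c "
from h import *
tool()
im=grab('side','s7')
cv2.imwrite('pics/s7c.png',cv2.resize(im[160:340,200:420],None,fx=3,fy=3))"
```

```text
t 10.9 pos [542.4  16.  167.9] w 49.5 F [-0.1 -0.4 -1.4]
tool x,y,z axes cols
 [[-0.     0.003 -1.   ]
 [-0.    -1.    -0.003]
 [-1.     0.     0.   ]]
```

View pics/s7c.png

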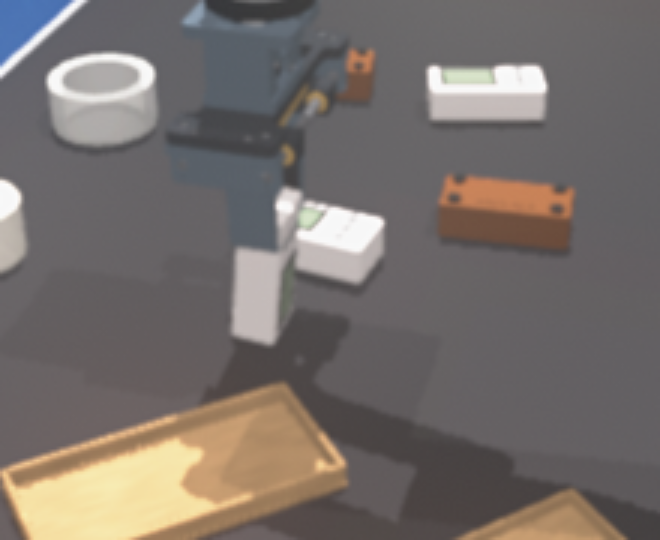

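It's nearly vertical, screen facing -x, standing at side crop (260,340). I'll keep pushing past the tipping point.

Emit:
move_arm:
  moves:
    - [[0.2,0,-0.7],0,-1]
    - [[0.4,0,-1.4],0,-1]
    - [[0.6,0,-2.1],0,-1]
    - [[0.8,0,-2.8],0,-1]
    - [[1.1,0,-3.5],0,-1]
    - [[1.5,0,-4.2],0,-1]
    - [[1.9,0,-4.9],0,-1]
    - [[1.9,0,-4.9],0,-1]
  force: 4

```text
time_s: 11.95
ee_pos: [591.9, 16.1, 148.9]
ee_rot: [176.2, 89.9, -3.6]
force: [1.1, 0.4, 2.5]
gripper_width: 50.1
```

```bash
python3 -c "
from h import *
tool()
im=grab('side','s8')
cv2.imwrite('pics/s8c.png',cv2.resize(im[160:340,170:390],None,fx=3,fy=3))"
```

```text
t 11.95 pos [591.9  16.1 148.9] w 50.1 F [1.1 0.4 2.5]
tool x,y,z axes cols
 [[ 0.001  0.003 -1.   ]
 [-0.    -1.    -0.003]
 [-1.     0.    -0.001]]
```

View pics/s8c.png

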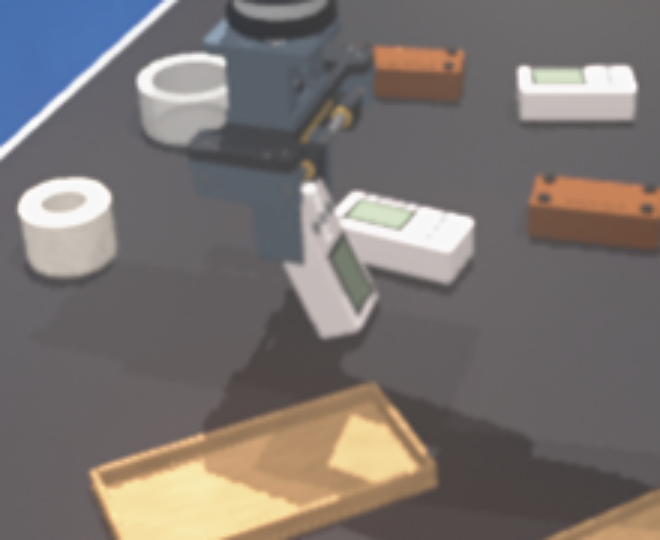

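It's past the tipping point, leaning about 30° beyond vertical. I'll ease it down, then release.

Emit:
move_arm:
  moves:
    - [[0.7,0,-0.9],0,-1]
    - [[1.5,0,-1.7],0,-1]
    - [[2.3,0,-2.4],0,-1]
    - [[3.1,0,-3],0,-1]
    - [[3.9,0,-3.4],0,-1]
    - [[4.6,0,-3.7],0,-1]
    - [[5.3,0,-3.9],0,-1]
    - [[5.3,0,-3.9],0,-1]
  force: 4

```text
time_s: 13.0
ee_pos: [628.8, 16.3, 94.9]
ee_rot: [1.4, 89.8, -178.4]
force: [-0.3, 0.1, -1.6]
gripper_width: 50.0
```

```bash
python3 -c "
from h import *
tool()
im=grab('side','s9')
cv2.imwrite('pics/s9c.png',cv2.resize(im[160:340,170:390],None,fx=3,fy=3))"
```

```text
t 13.0 pos [628.8  16.3  94.9] w 50.0 F [-0.3  0.1 -1.6]
tool x,y,z axes cols
 [[-0.004  0.003 -1.   ]
 [-0.    -1.    -0.003]
 [-1.     0.     0.004]]
```

View pics/s9c.png

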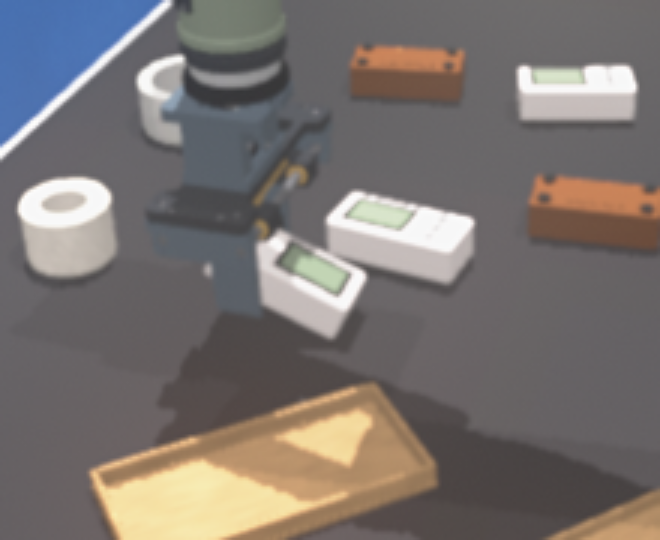

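Emit:
move_arm:
  moves:
    - [[0.7,0,-0.2],0,-1]
    - [[0.7,0,-0.2],0,0.5]
    - [[0.7,0,-0.2],0,0.5]
    - [[0.7,0,-0.2],0,0.5]
    - [[0.7,0,-0.2],0,0.5]
    - [[-6,0,4],0,1]
    - [[-9,0,5],0,1]
    - [[-9,0,5],0,1]

```text
time_s: 14.05
ee_pos: [580.7, 16.2, 190.2]
ee_rot: [179.6, 89.6, -0.2]
force: [1.7, -0.1, 0.1]
gripper_width: 91.3
```

```bash
python3 -c "
from h import *
tool()
im=grab('side','s10')
cv2.imwrite('pics/s10c.png',cv2.resize(im[160:340,170:390],None,fx=3,fy=3))
grab('top','t10')"
```

```text
t 14.05 pos [580.7  16.2 190.2] w 91.3 F [ 1.7 -0.1  0.1]
tool x,y,z axes cols
 [[ 0.007  0.003 -1.   ]
 [-0.    -1.    -0.003]
 [-1.     0.    -0.007]]
```

View pics/s10c.png

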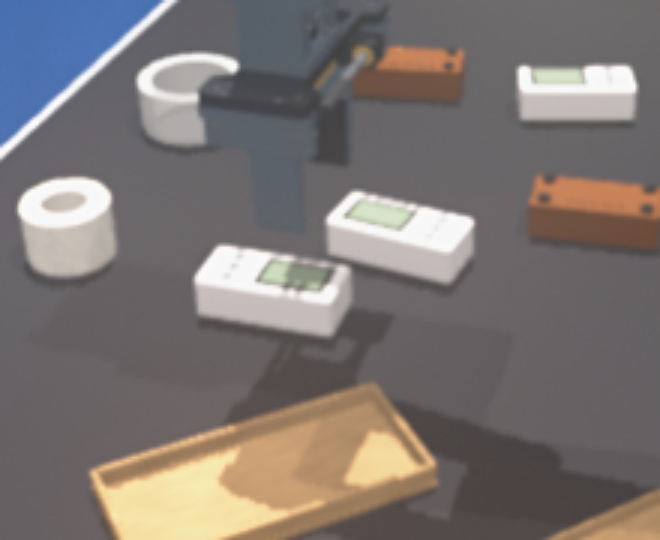

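View pics/t10.png

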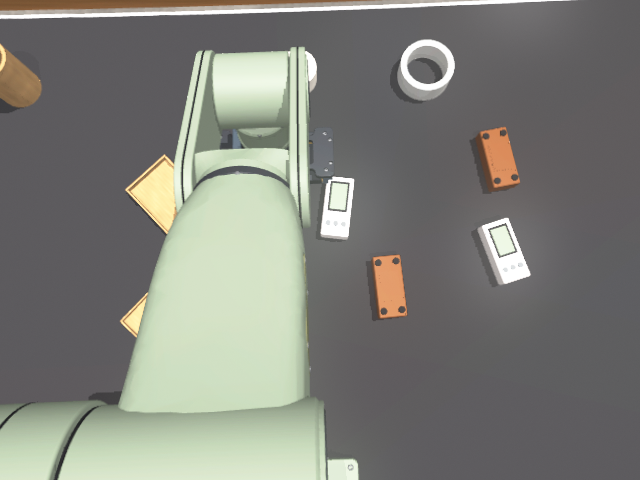

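The timer now lies screen up on its feet at side crop (272,290), and the bystanders haven't moved. Next I'll measure its top face from the side view.

```bash
python3 - <<'E'
from h import *
im=cv2.imread('pics/s10.png')
cv2.imwrite('pics/s10d.png',cv2.resize(im[230:285,225:300],None,fx=10,fy=10,interpolation=cv2.INTER_CUBIC))
E
```

```text
(no output)
```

View pics/s10d.png

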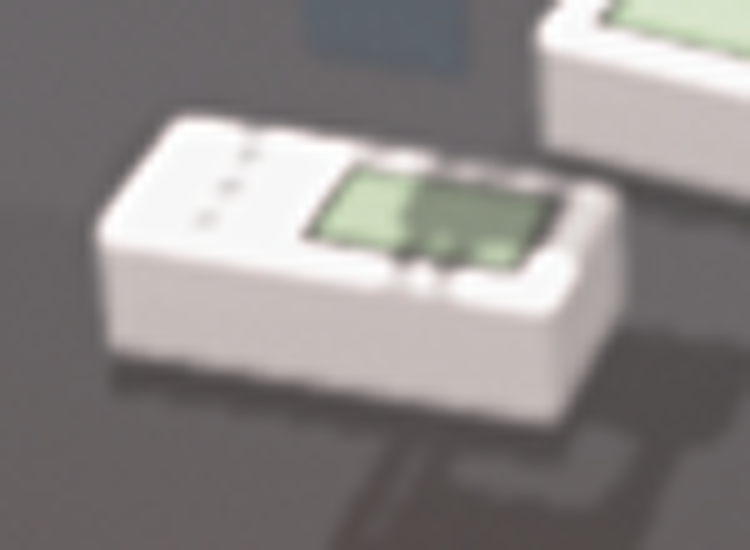

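```bash
python3 - <<'E'
from h import *
p=(np.array([[98,240],[560,318],[626,190],[178,115]])+.5)/10-.5+[225,230]
q=cast('side',p,37);print(q.round(1),q.mean(0))
for i in range(4):
    d=q[(i+1)%4]-q[i];print(np.linalg.norm(d).round(1),np.degrees(np.arctan2(d[1],d[0])).round(1))
go([*q.mean(0)[:2],190])
E
```

```text
[[663.8  47.4  37. ]
 [553.2  47.9  37. ]
 [555.4  -4.   37. ]
 [667.   -5.6  37. ]] [609.86128176  21.40714515  37.        ]
110.6 179.7
52.0 -87.6
111.7 -0.8
53.1 93.4
t 14.15 pos [580.   16.1 186.5] w 91.3 F [-1.  -1.1  0.4]
tool x,y,z axes cols
 [[ 0.001  0.003 -1.   ]
 [-0.    -1.    -0.003]
 [-1.     0.    -0.001]]
tooly -89.8 MOVE cm [-0.34 -0.52 -2.99] turn 0
```

Emit:
move_arm:
  moves:
    - [[0,-0.2,-2.9],0,1]
    - [[0,-0.2,-2.9],0,1]
    - [[5,-0.2,-2.9],0,1]
    - [[9.1,-0.2,-2.9],0,1]
    - [[9.1,-0.2,-2.9],0,1]
    - [[9.1,-0.2,-2.9],0,-1]
    - [[9.1,-0.2,-2.9],0,-1]
    - [[9.1,-0.2,-2.9],0,-1]
    - [[9.1,-0.2,-2.9],0,-1]
    - [[9.1,-0.2,-2.9],0,-1]
    - [[9.1,-0.2,-2.9],0,-1]
    - [[6,-0.2,-2.9],0,-1]
    - [[2,-0.2,-2.9],0,-1]
    - [[0,-0.2,-2.9],0,-1]
    - [[0,-0.2,-2.9],0,-1]
  force: 30

```text
time_s: 16.02
ee_pos: [609.6, 18.3, 187.4]
ee_rot: [-177.1, 89.8, 3.1]
force: [-0.1, -0.0, -0.6]
gripper_width: 50.0
```

```bash
python3 -c "
from h import *
s,M=tool()
im=grab('side','s11')
cv2.imwrite('pics/s11c.png',cv2.resize(im[130:340,130:390],None,fx=3,fy=2.7))"
```

```text
t 16.02 pos [609.6  18.3 187.4] w 50.0 F [-0.1 -0.  -0.6]
tool x,y,z axes cols
 [[ 0.003  0.003 -1.   ]
 [ 0.    -1.    -0.003]
 [-1.    -0.    -0.003]]
```

View pics/s11c.png

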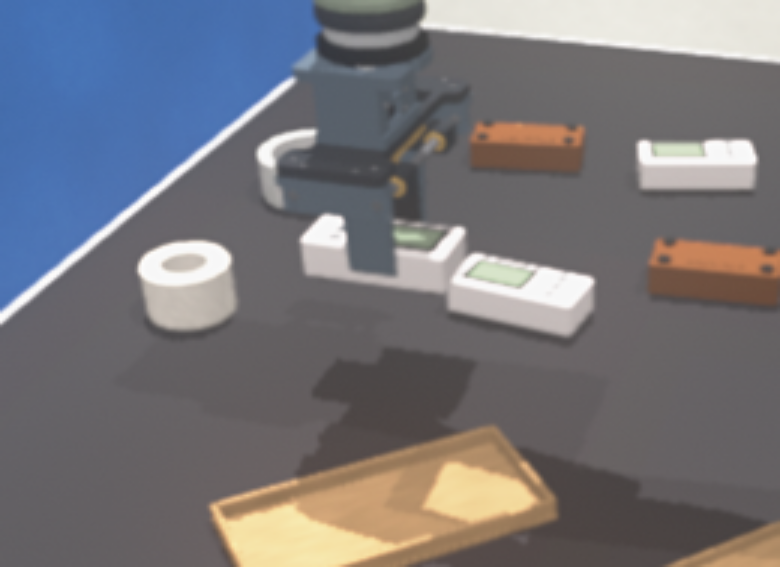

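The timer is held level and screen up at side crop (385,255). Now turn it to the carton's axis and go above it.

```bash
python3 -c "
from h import *
go([545,204.5,187],-47.6)"
```

```text
t 16.07 pos [608.8  18.3 185.9] w 50.0 F [ 0.4 -0.1 -1.5]
tool x,y,z axes cols
 [[-0.     0.003 -1.   ]
 [ 0.    -1.    -0.003]
 [-1.    -0.     0.   ]]
tooly -89.8 MOVE cm [ -0.11 -18.64   6.32] turn -0.737
```

Emit:
move_arm:
  moves:
    - [[-0.1,-4,1.3],-0.15,-1]
    - [[-0.1,-8,2.7],-0.3,-1]
    - [[-0.1,-12,4],-0.45,-1]
    - [[-0.1,-16,5.3],-0.6,-1]
    - [[-0.1,-18.6,6.3],-0.74,-1]
    - [[-0.1,-18.6,6.3],-0.74,-1]
    - [[-0.1,-18.6,6.3],-0.74,-1]
    - [[-0.1,-18.6,6.3],-0.74,-1]
    - [[-0.1,-18.6,6.3],-0.74,-1]

```text
time_s: 17.2
ee_pos: [545.7, 203.2, 187.0]
ee_rot: [9.6, 90.0, -128.0]
force: [-0.2, 0.2, -0.4]
gripper_width: 49.9
```

```bash
python3 -c "
from h import *
go([545,204.5,100],-47.6)
im=grab('side','s12')
cv2.imwrite('pics/s12c.png',im[130:430,120:520])"
```

```text
t 17.2 pos [545.7 203.2 187. ] w 49.9 F [-0.2  0.2 -0.4]
tool x,y,z axes cols
 [[-0.     0.675 -0.738]
 [-0.    -0.738 -0.675]
 [-1.     0.     0.   ]]
tooly -47.5 MOVE cm [ 8.7  -0.15 -0.04] turn 0.001
```

View pics/s12c.png

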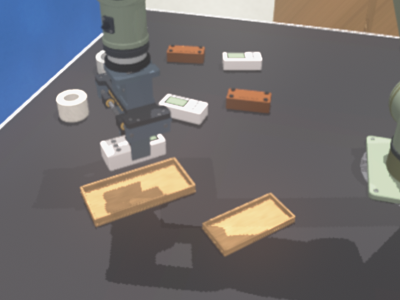

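It's aligned with the larger carton, whose middle is at side crop (138,190). Now lower it in gently.

Emit:
move_arm:
  moves:
    - [[3.5,-0.1,0],0,-1]
    - [[6.5,-0.1,0],0,-1]
    - [[7.8,-0.1,0],0,-1]
    - [[8.4,-0.1,0],0,-1]
    - [[8.7,-0.1,0],0,-1]
    - [[8.7,-0.1,0],0,-1]

```text
time_s: 18.0
ee_pos: [545.2, 204.9, 100.9]
ee_rot: [152.0, 89.9, 14.6]
force: [0.0, -0.4, -0.6]
gripper_width: 49.8
```

```bash
python3 -c "
from h import *
tool()
im=grab('side','s13')
cv2.imwrite('pics/s13c.png',cv2.resize(im[230:380,170:370],None,fx=4,fy=4))"
```

```text
t 18.0 pos [545.2 204.9 100.9] w 49.8 F [ 0.  -0.4 -0.6]
tool x,y,z axes cols
 [[ 0.001  0.676 -0.737]
 [ 0.    -0.737 -0.676]
 [-1.     0.001 -0.001]]
```

View pics/s13c.png

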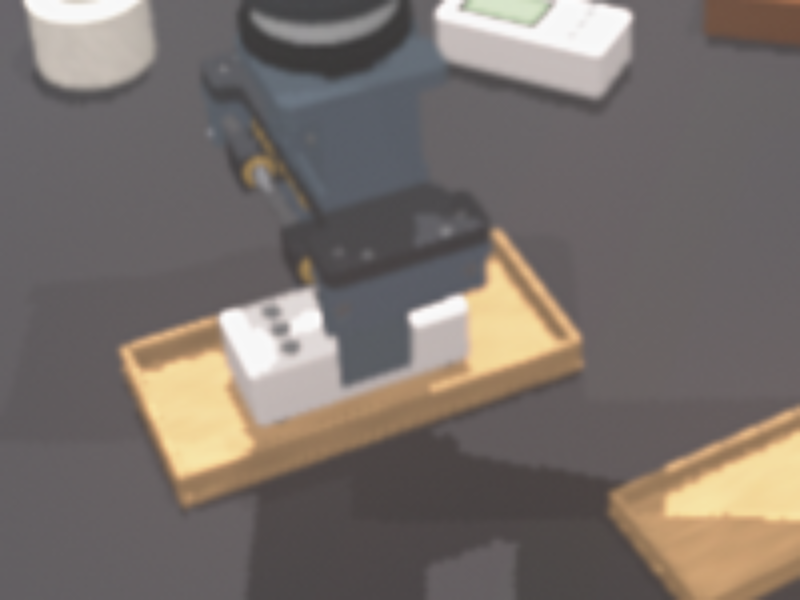

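It's centred and just above the floor. Lower the last 2 mm, open and retreat.

Emit:
move_arm:
  moves:
    - [[0.15,0,0],0,-1]
    - [[0.25,0,0],0,-1]
    - [[0.25,0,0],0,-1]
    - [[0.25,0,0],0,-0.5]
    - [[0.25,0,0],0,0.4]
    - [[0.25,0,0],0,0.4]
    - [[0.25,0,0],0,0.6]
    - [[-2,0,0],0,0.6]
    - [[-6,0,0],0,0.8]
    - [[-12,0,0],0,1]
    - [[-14,5,6],0,1]
    - [[-16,10,12],0,1]
    - [[-16,20,14],0,1]
    - [[-16,25,14],0,1]
    - [[-16,25,14],0,1]
    - [[-16,25,14],0,1]

```text
time_s: 20.05
ee_pos: [612.1, -77.4, 259.6]
ee_rot: [83.9, 89.9, -53.8]
force: [-1.1, 1.0, -0.7]
gripper_width: 91.1
```

```bash
python3 -c "
from h import *
tool()
im=grab('side','s14')
cv2.imwrite('pics/s14c.png',cv2.resize(im[130:380,150:400],None,fx=2.4,fy=2.4))
im=grab('top','t14')"
```

```text
t 20.05 pos [612.1 -77.4 259.6] w 91.1 F [-1.1  1.  -0.7]
tool x,y,z axes cols
 [[ 0.001  0.673 -0.74 ]
 [-0.001 -0.74  -0.673]
 [-1.     0.001  0.   ]]
```

View pics/s14c.png

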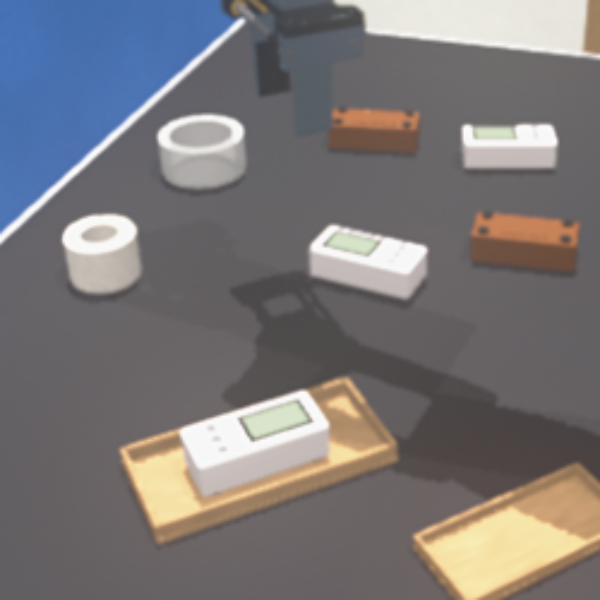

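View pics/t14.png

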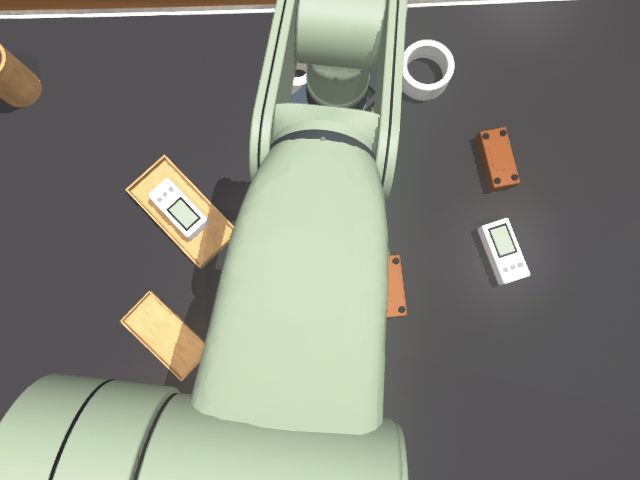

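The timer lies flat and screen up inside the larger carton, at top (180,209), with the carton's middle at (182,211). One numeric check, then I'll hand in.

```bash
python3 - <<'E'
from h import *
def blobs(fn):
    g=cv2.cvtColor(cv2.imread(fn),cv2.COLOR_BGR2HSV)
    m=((g[...,2]>150)&(g[...,1]<45)).astype(np.uint8)
    out=[]
    for x0,y0,x1,y1 in [(340,178,385,202),(276,222,330,253)]:
        ys,xs=np.nonzero(m[y0:y1,x0:x1]);out.append((round(xs.mean()+x0,1),round(ys.mean()+y0,1),len(xs)))
    return out
print(blobs('pics/side0.png'),blobs('pics/s14.png'))
im=cv2.imread('pics/t14.png');h=cv2.cvtColor(im,cv2.COLOR_BGR2HSV)
m=((h[...,2]>150)&(h[...,1]<60)).astype(np.uint8);m[:,:140]=0;m[:,215:]=0;m[:170]=0;m[250:]=0
c=max(cv2.findContours(m,0,1)[0],key=cv2.contourArea)
r=cv2.minAreaRect(cast('top',c.reshape(-1,2),41)[:,:2].astype(np.float32));print(r)
d=np.array(r[0])-[545,204.5];a=np.radians(42.4);print('along,across',d@[np.cos(a),np.sin(a)],d@[-np.sin(a),np.cos(a)])
print(env.job_done())
E
```

```text
[(np.float64(361.9), np.float64(190.7), 685), (np.float64(302.9), np.float64(238.0), 1064)] [(np.float64(362.0), np.float64(190.5), 693), (np.float64(302.9), np.float64(238.1), 1060)]
((542.7574462890625, 203.76165771484375), (118.0609130859375, 50.23371887207031), 42.40835189819336)
along,across -2.1538917302170733 0.9669265178863434
the job is handed in; nothing more can be done
None
```

The overturned timer now lies flat in the larger carton, screen up on its feet, and I handed the job in at about 20 s. `job_done` reports no verdict.

**How it was turned:** I carried the timer to free bench space and gripped one end lightly (3–4 N). I pivoted it up on its far end and past vertical, then eased it down onto its feet. Then I regripped it at the middle with 30 N, turned it to the carton's axis, lowered it in and released it.

**Last checks:**
- **Position:** the timer's centre is about 2 mm along and 1 mm across from the carton's middle, and its long axis matches the carton's to within 0.1°.
- **Bystanders:** both sit within 0.2 px of their starting places in the side view.
- **Arm:** it was well clear of everything, with the gripper open.

**What went wrong or disagreed:**
- The first push to vertical slid instead of pivoting and stalled at about 66°. Pressing down slightly fixed it.
- In the last measurement the timer's outline came out 118 mm long instead of 110 mm. I put this down to its end face showing in the top view.
- I did not measure its height in the carton. That it lies flat on the floor comes from the pictures and the release height.

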